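# Hook the blue basket out from under the rack

### The arm

A 7-joint arm with a two-finger parallel gripper is mounted at the origin on the work surface. World frame = base frame: x ahead of the robot, y to its left, z up, the work surface at z = 0. Lengths are in mm, angles in rad, forces in N, time in s.
With the tool pointing down it reaches from about 400 to 750 mm from the base axis. Payload 19.5 kg.
Tool frame: the origin (TCP) lies midway between the tips of the shut fingers; the grasp point (between the pads) lies 19 mm behind it; z points along the fingers, y is the direction in which the jaws open and shut (so a half turn about z gives the same grasp; the last joint's range is limited). The gripper opens to 85 mm and grips with 20 to 120 N. Pads are 22 mm wide; open, the fingers measure 114 mm over their backs; the gripper's body (76 mm by 85 mm) begins 54 mm behind the grasp point. The pads swing forward as they close: fully open they stand 13 mm farther back than shut.
Start: joints at [-1.143, 0.707, -0.028, 1.485, 0.022, 0.951, -0.075], TCP at [260.291, 512.683, 231.268] pointing down, gripper open.
Joint ranges: [-2.71, 2.71], [-0.32, 2.16], [-1.57, 1.52], [0, 2.45], [-1.46, 4.6], [0, 2.02], [-2.83, 2.83]. Speed limits (rad/s): [1.89, 1.89, 2.57, 2.57, 3.01, 3.01, 3.01].

### API

Orientations are given as [roll, pitch, yaw] about the fixed x, y, z axes, in that order (R = Rz(yaw) Ry(pitch) Rx(roll)).
In Python, from bench import state, read_camera, close_job gives the robot as it stands.
- The arm moves only by the tool carry_out, never from a script. Its argument "series" is a list of rows, each a list of 2 entries, a list of its own where there are three numbers: the shift along the tool's x, y, z in mm, then the turn, a rotation vector about the tool's x, y, z in degrees. A call has 1 to 10 rows; each row is the pose to reach, as a shift and turn from the pose commanded when the call began, along the tool's axes at that moment; what a row does not reach only later rows make up. A row lasts 1/12 s, in which the tool goes at most 41.7 mm and 7.16 degrees, less where a joint would pass 70% of its speed; a pose out of reach is approached as far as the arm can. A call with a gripper value outside its range is refused whole. "grip" is the closure in counts, from 0 (fully open) to 255 (shut), set as the call begins (left out, the last holds). The fingers move at their own pace and stop on an object; the grip force is fixed at half the most. Time passes only in rows, so rows that repeat a pose let the fingers close. It gives the time, the measured TCP pose, the force and the opening at its end, in the units of the state.
- state(): the state, without advancing time (a new reading comes with each control period).
- read_camera(name): name is "scene" or "top"; returns a dict with "image" (400x640x3 uint8, red, green, blue), "fx", "fy", "cx", "cy" (pixels), "pose" (4x4, takes a point from camera to world coordinates). Camera axes: x right, y down, z forward; pixel columns grow to the right and rows downward; lengths in mm; the calibration is good to about 2 mm. A picture is of the moment at which its call begins. There is no depth.
- close_job(): hands the job in, once; it reports no verdict.
The state is a dict: "time_s": time; "qpos": joint angles; "joint_velocities": joint speeds; "tau": joint torques, N m; "eef_pos": TCP position; "tcp_rot": TCP orientation; "force": force on the tool from outside, world axes, zero at the start; "wrist_torque": the same for the moment, N m; "finger_gap": finger opening in mm.
Only numpy, scipy, OpenCV 4.12 (cv2) and the standard library are available. Lean on these libraries where they do the work, as an engineer would, in place of code of your own. Each camera call takes 0.05 s, during which the arm holds its last target. There are 200 camera calls.

### The job

Take the hook from its cradle, put its prong down inside the blue basket standing under the low wire rack, and drag the basket out by its front rim until it stands wholly inside the yellow circle on the table. Move the basket with the hook only, never touching it with the gripper or arm, don't tip it or lift it off the table, and leave the other dishes and containers alone. Then lay the hook back in its cradle as it was and let go.

Things in the scene. Friction and masses are not known exactly. Their poses are not given: they have to be found in the camera images.
- blue_basket: open-topped blue plastic basket, 110 mm (its x) by 120 mm (its y), 75 mm high, walls 4 mm thick with a thin lip, about 0.45 kg (may vary by a third), standing loose on the table under the low wire rack. Origin at the centre of its underside, z up; its front wall (outer face at x = -55 mm, inner face at x = -51 mm) faces out of the rack's open front. A flat pile of white lids (88 mm across, top 25 mm above the table) is fixed in it; above that it is empty.
- hook: hook tool, about 0.18 kg: a wooden handle 130 mm long (its x), 24 mm wide (its y), 26 mm high (its z), and a straight steel rod 8 mm thick that runs from the handle along +x to 200 mm from the origin, where it bends straight down (-z) into a prong 8 mm thick. Origin at the handle's centre, which is also the rod's centre line; balances about 30 mm ahead of the origin. Starts lying in its cradle, level, prong hanging down.
- hook_tip (a point): lower end of the hook's prong, at (200, 0, -50) mm in the hook's frame
- rack: fixed low wire shelf over the two baskets, 200 mm deep (its x) and 400 mm wide (its y), four thin legs at the corners, steel wires (up to 10 mm thick) on top centred 200 mm above the table and thin side wires 100 mm up. Origin on the table at the centre between the legs, z up; its open front is at x = -100 mm, looking along its -x; the baskets stand about 80 mm either side of its centre, roughly 40 mm apart, their fronts roughly parallel to the rack's (within 0.1 rad).
- spot: round yellow-edged marking painted on the table, 230 mm across, flat; origin at its centre
- cradle: fixed dark steel cradle for the hook: base plate 150 x 75 x 8 mm and two uprights at x = -45 and +45 mm (each 8 mm thick in x), each with a flared notch at the top, 28 mm wide at the bottom and about 46 mm at the top; the handle lies across the notches with its underside 75 mm above the table; the notch sides reach up to 98 mm. Between the uprights the handle's sides are free. Origin on the table below the middle, z up; the hook's rod points along the cradle's +x.
- cradle_rest (a point): where the hook's origin (handle centre) lies when it rests in the cradle: 88 mm above the table over the cradle's origin; x axis along the hook's rod
- cradle_tip (a point): where the tip of the hook's prong lies when the hook rests in the cradle: 200 mm ahead of the cradle's origin along its +x, 38 mm above the table
- corner0 (a point): bottom corner of the blue basket at (-55, -60, 0) mm in its frame
- corner1 (a point): bottom corner of the blue basket at (-55, 60, 0) mm in its frame
- corner2 (a point): bottom corner of the blue basket at (55, -60, 0) mm in its frame
- corner3 (a point): bottom corner of the blue basket at (55, 60, 0) mm in its frame
- green_basket: another open plastic basket, green with grey lids, same size and shape as the blue one, also standing under the rack beside it; origin at the centre of its underside. Must stay where it is.
- steel_pot: open round steel canister without handles, 90 mm across, 120 mm high, upright; origin at the centre of its underside. Must stay.
- mug: white mug, 80 mm across, 90 mm high, upright; origin at the centre of its underside. Must stay.
- black_cup: black cup, 76 mm across, 80 mm high, upright; origin at the centre of its underside. Must stay.
- jar: amber jar with a white cap, 70 mm across, 110 mm high, upright; origin at the centre of its underside. Must stay.
- bowl: blue bowl, 130 mm across, 55 mm high, upright; origin at the centre of its underside. Must stay.

How it is judged (in metres and radians):
On the way, in this order (a step that is already met when the one before it is completed fails the run):
1. the hook's prong is down inside the blue basket, below its rim (x of hook_tip in the frame of blue_basket between -0.056 and 0.056 m and y of hook_tip in the frame of blue_basket between -0.06 and 0.06 m and z of hook_tip in the frame of blue_basket below 0.072 m), for 0.1 s.
2. the blue basket stands wholly inside the yellow circle, upright (horizontal distance between each of corner0, corner1, corner2, corner3 and spot below 0.118 m and angle between blue_basket's own z axis and vertical below 0.1 rad), for 0.2 s.
At the end, for the whole second after the job is handed in: The blue basket stands upright and still on the table with all four bottom corners inside the yellow circle (3 mm tolerance), and the hook lies at rest in its cradle, handle centre within 25 mm of its place, prong pointing as before (tip within 50 mm of its place) (horizontal distance between each of corner0, corner1, corner2, corner3 and spot below 0.118 m and angle between blue_basket's own z axis and vertical below 0.08 rad and height (world z) of blue_basket below 0.01 m and linear speed of each of blue_basket, hook below 0.02 m/s and distance between hook and cradle_rest below 0.025 m and distance between hook_tip and cradle_tip below 0.05 m); the robot touches nothing.
It fails at once if the gripper touches the blue basket (contact force between the fingers and blue_basket above 0.5 N).
It fails at once if the arm touches the blue basket (contact force between the arm and blue_basket above 0.5 N).
It fails at once if the blue basket is tipped (more than 0.35 rad) (angle between blue_basket's own z axis and vertical above 0.35 rad).
It fails at once if the blue basket is lifted (more than 30 mm) (height (world z) of blue_basket above 0.03 m).
It fails at once if another container or dish is moved (more than 30 mm) or tipped over (distance of any of green_basket, steel_pot, mug, black_cup, jar, bowl from where it was at the start of the episode above 0.03 m or angle between any of green_basket, steel_pot, mug, black_cup, jar, bowl's own z axis and vertical above 0.5 rad).
It also fails if it takes over 67 s, if anything falls off the work surface, if the arm or the gripper's body presses on something with over 40 N, if the wrist force passes 120 N, or if a joint passes its speed limit or range.

## Working session

There is one attempt and no reset: what is moved stays moved. The work goes in short steps, Python scripts to look and compute and a tool call to move; the robot and the scene stay as the last step left them, time stands still between calls to the robot, and variables do not carry over. Pictures are saved under pics/ and viewed, about 8 in all and at most 12, crops included, and the job is handed in when it is done.

Besides the shell and the picture viewer there is one more tool, called as name([rows], argument=value, ...), one row to a line, values as JSON. carry_out: Moves the arm, as the interface text tells. Its arguments: {"type":"object","properties":{"series":{"type":"array"},"grip":{"type":"number"}},"required":["series"]}

```bash
mkdir -p pics
cat > h.py <<'E'
import numpy as np, cv2
from bench import state, read_camera
def snap(name,fn):
    c=read_camera(name); cv2.imwrite('pics/'+fn,cv2.cvtColor(c['image'],cv2.COLOR_RGB2BGR)); return c
def ray(c,u,v,z):
    P=np.array(c['pose']); d=P[:3,:3]@[(u-c['cx'])/c['fx'],(v-c['cy'])/c['fy'],1]; o=P[:3,3]
    return o+d*(z-o[2])/d[2]
def proj(c,p):
    P=np.array(c['pose']); q=P[:3,:3].T@(np.array(p,float)-P[:3,3]); return np.array([c['fx']*q[0]/q[2]+c['cx'],c['fy']*q[1]/q[2]+c['cy']])
E
python3 - <<'E'
from h import *
import pickle
np.set_printoptions(precision=3,suppress=True)
for n in('top','scene'):
    c=snap(n,n+'0.png'); pickle.dump(c,open(n+'.pkl','wb')); print(n,c['fx'],c['cx'],c['cy'],np.array(c['pose']))
print(state())
E
```

```text
top 419.4514342872409 324.4209967927096 197.59023562949926 [[  -0.019   -0.989    0.144  315.145]
 [  -1.       0.019   -0.004   18.255]
 [   0.001   -0.144   -0.99  1516.329]
 [   0.       0.       0.       1.   ]]
scene 373.85682663355294 321.2616790024276 203.85641498973868 [[  -0.49     0.668   -0.56  1153.125]
 [   0.872    0.382   -0.307  377.894]
 [   0.009   -0.638   -0.77   969.106]
 [   0.       0.       0.       1.   ]]
{'time_s': 0.1, 'qpos': array([-1.143,  0.707, -0.028,  1.485,  0.022,  0.951, -0.075]), 'joint_velocities': array([-0.002, -0.002, -0.001, -0.001,  0.002,  0.001,  0.001]), 'tau': array([  0.002, -88.429,   1.237, -23.646,   0.017,   0.005,   0.   ]), 'eef_pos': array([260.197, 512.518, 230.901]), 'tcp_rot': array([-3.141,  0.   ,  2.672]), 'force': array([ 0.926, -0.297,  0.384]), 'wrist_torque': array([-0.004, -0.015, -0.003]), 'finger_gap': 85.21083629185918}
```

View pics/top0.png

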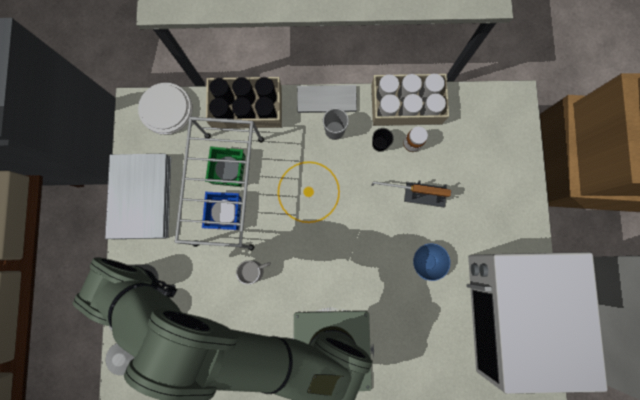

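View pics/scene0.png

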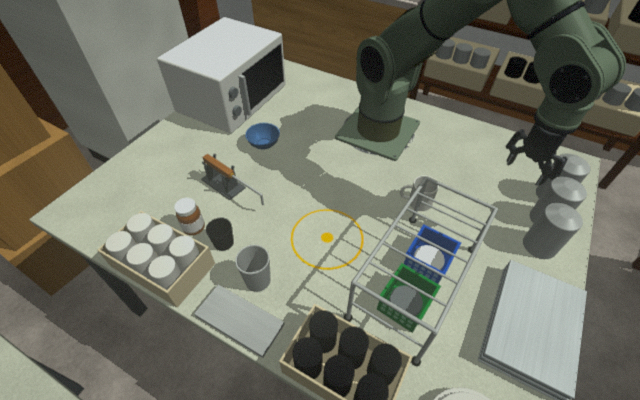

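Top view: blue basket near (223,211) under the rack, green at (228,166), spot centre at (309,192), hook handle at (432,190) with its rod running left to about (375,184). Mug is at (248,271), pot (336,124), cup (382,140), jar (416,138), bowl (431,261).

Run:
```python
from h import *
import pickle
np.set_printoptions(precision=1,suppress=True)
t=pickle.load(open('top.pkl','rb'));s=pickle.load(open('scene.pkl','rb'))
im=t['image'];hsv=cv2.cvtColor(im,cv2.COLOR_RGB2HSV)
def big(hsv,lo,hi,x0,y0,x1,y1):
    m=cv2.inRange(hsv,lo,hi);k=np.zeros_like(m);k[y0:y1,x0:x1]=m[y0:y1,x0:x1];return k
yl=big(hsv,(15,120,100),(35,255,255),270,155,345,230)
p=cv2.findNonZero(yl)[:,0].astype(float); 
w=np.array([ray(t,*q,0) for q in p]);hull=cv2.convexHull(w[:,:2].astype(np.float32));e=cv2.fitEllipse(hull)
print('spot',e)
for nm,lo,hi,b in(('blue',(105,120,40),(130,255,255),(190,180,260,240)),('green',(50,100,20),(85,255,255),(195,140,260,190))):
    m=big(hsv,lo,hi,*b);p=cv2.findNonZero(m)[:,0].astype(float)
    w=np.array([ray(t,*q,75)[:2] for q in p],np.float32);print(nm,cv2.minAreaRect(w),cv2.boundingRect(cv2.findNonZero(m)))
m=big(hsv,(5,120,60),(18,255,255),400,170,465,210)
p=cv2.findNonZero(m)[:,0].astype(float);w=np.array([ray(t,*q,101)[:2] for q in p],np.float32);r=cv2.minAreaRect(w);print('handle top',r,cv2.boxPoints(r))
a=cv2.resize(im[110:255,170:310],None,fx=4,fy=4,interpolation=cv2.INTER_CUBIC)
b=cv2.resize(im[160:220,360:470],None,fx=5,fy=5,interpolation=cv2.INTER_CUBIC)
cv2.imwrite('pics/c1.png',a[:,:,::-1])
ss=s['image'][140:215,190:275];b2=cv2.resize(ss,None,fx=4,fy=4,interpolation=cv2.INTER_CUBIC)
o=np.zeros((600,640,3),np.uint8);o[:300,:550]=b;o[300:,:340]=b2;cv2.imwrite('pics/c2.png',o[:,:,::-1])
```

```text
spot ((559.1644287109375, 71.72195434570312), (226.64291381835938, 227.2895965576172), 127.54354858398438)
blue ((487.1094055175781, 370.3245849609375), (124.6856460571289, 125.4714126586914), 86.09133911132812) (202, 192, 39, 38)
green ((644.2586669921875, 359.38519287109375), (124.41063690185547, 129.73948669433594), 83.19506072998047) (206, 147, 39, 39)
handle top ((539.349365234375, -349.57183837890625), (134.6245574951172, 27.059606552124023), 80.62871551513672) [[ 515.  -413.8]
 [ 541.7 -418.2]
 [ 563.7 -285.4]
 [ 537.  -281. ]]
```

View pics/c1.png

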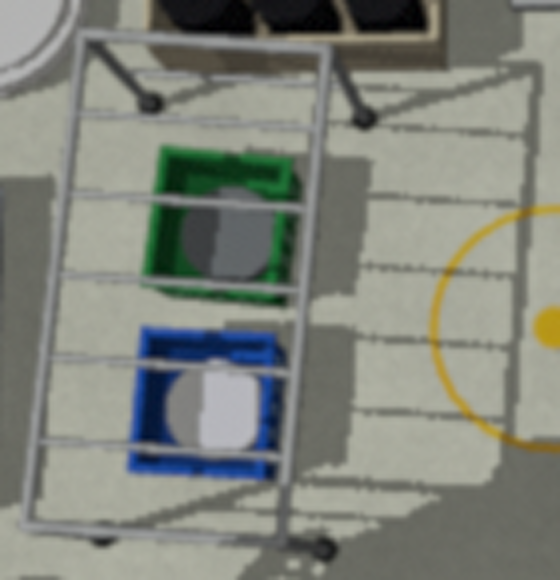

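View pics/c2.png

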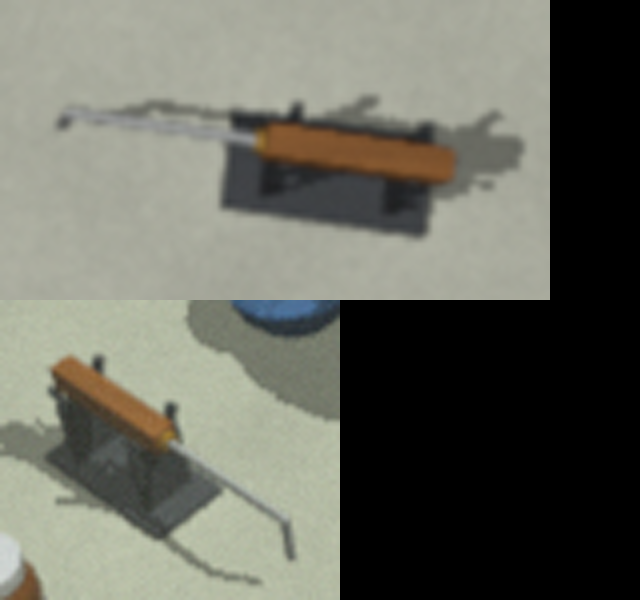

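Crops: blue rim corners ≈ (140,326), (283,337), (128,470) in the 4x crop; rack front wire from (330,50) to (283,540). Hook bend is at 5x-crop (66,117) in top view and at (287,520) in the scene crop, tip (292,558).

```bash
cat >> h.py <<'E'
from scipy.spatial.transform import Rotation as Ro
def go(p,yaw=None,pos=None,rot=None):
    "world target (mm, yaw deg, tool down) -> shift, turn in tool axes"
    s=state();R=Ro.from_euler('xyz',s['tcp_rot'] if rot is None else rot)
    d=R.inv().apply(np.array(p)-(s['eef_pos'] if pos is None else pos))
    T=Ro.from_euler('xyz',[180,0,yaw],degrees=True)
    return d.round(1),(R.inv()*T).as_rotvec(degrees=True).round(2)
E
python3 - <<'E'
from h import *
import pickle
np.set_printoptions(precision=1,suppress=True)
t=pickle.load(open('top.pkl','rb'));s=pickle.load(open('scene.pkl','rb'))
c1=lambda x,y:(170+(x+.5)/4-.5,110+(y+.5)/4-.5)
for q in((140,326),(283,337),(128,470)):print('blue',ray(t,*c1(*q),75))
for q in((160,146),(298,160),(145,283)):print('green',ray(t,*c1(*q),75))
for q in((330,50),(283,540),(83,35),(28,525)):print('rack',ray(t,*c1(*q),200))
print('bend top',ray(t,360+66/5,160+117/5,90),'scene',ray(s,190+287/4,140+220/4,90),'tip scene',ray(s,190+292/4,140+258/4,38))
H=np.array([540.6,-352,101])
for n,q in(('mug',(246,270)),('pot',(336,120)),('cup',(382,137)),('jar',(417,133)),('bowl',(431,261))):print(n,ray(t,*q,90))
# handle in scene view
hs=cv2.cvtColor(s['image'],cv2.COLOR_RGB2HSV);m=cv2.inRange(hs,(5,120,60),(18,255,255));k=np.zeros_like(m);k[145:190,195:240]=m[145:190,195:240]
p=cv2.findNonZero(k)[:,0].astype(float);print('handle scene centroid',p.mean(0),ray(s,*p.mean(0),90),proj(s,[541,-352,90]))
print(go([450,0,300],80.6),go([541,-352,200],80.6))
E
```

```text
blue [555.1 429.4  75. ]
blue [543. 305.  75.]
blue [429.9 437.   75. ]
green [715.9 415.2  75. ]
green [700.9 293.2  75. ]
green [593.1 425.9  75. ]
rack [759.  244.1 200. ]
rack [363.  278.6 200. ]
rack [775.5 445.4 200. ]
rack [378.5 477.8 200. ]
bend top [ 568.4 -156.2   90. ] scene [ 574.7 -150.6   90. ] tip scene [ 571.9 -154.9   38. ]
mug [282.  280.7  90. ]
pot [798.2 -33.1  90. ]
cup [ 733.1 -193.    90. ]
jar [ 745.3 -316.6   90. ]
bowl [ 299.8 -341.    90. ]
handle scene centroid [218.2 164.6] [ 536.5 -354.2   90. ] [217.8 165.6]
(array([-401.2, -371.2,  -68.7]), array([-0. ,  0. , 72.5])) (array([-641.7, -643.8,   31.5]), array([-0. ,  0. , 72.5]))
```

carry_out([
  [[-401,-371,-69],[0,0,72.5]],
  [[-401,-371,-69],[0,0,72.5]],
  [[-401,-371,-69],[0,0,72.5]],
  [[-401,-371,-69],[0,0,72.5]],
  [[-401,-371,-69],[0,0,72.5]],
  [[-401,-371,-69],[0,0,72.5]],
  [[-401,-371,-69],[0,0,72.5]],
  [[-401,-371,-69],[0,0,72.5]],
  [[-401,-371,-69],[0,0,72.5]],
  [[-401,-371,-69],[0,0,72.5]],
], grip=0)

```text
time_s: 0.93
eef_pos: [403.8, 123.1, 283.8]
tcp_rot: [-3.141, -0.0, 1.416]
force: [0.9, 0.3, 0.8]
finger_gap: 85.3
```

```bash
python3 -c "
from h import *
s=state();print(s['time_s'],s['eef_pos'],s['tcp_rot'],s['qpos']);print(go([540,-352,180],81))"
```

```text
0.9333 [403.84628454 123.10367133 283.83485672] [-3.14147261e+00 -1.86849046e-04  1.41586195e+00] [-0.58121845  0.43034195  0.32862403  1.91354098 -0.18434386  0.82673752
 -0.31001505]
(array([-448.4,  207.9,  103.7]), array([-0.01, -0.01,  0.12]))
```

carry_out([
  [[-200,92,20],[0,0,0]],
  [[-200,92,20],[0,0,0]],
  [[-200,92,20],[0,0,0]],
  [[-200,92,20],[0,0,0]],
  [[-448,208,104],[0,0,0]],
  [[-448,208,104],[0,0,0]],
  [[-448,208,104],[0,0,0]],
  [[-448,208,104],[0,0,0]],
  [[-448,208,104],[0,0,0]],
  [[-448,208,104],[0,0,0]],
])

```text
time_s: 1.77
eef_pos: [518.4, -267.9, 202.2]
tcp_rot: [-3.141, -0.0, 1.422]
force: [0.7, 1.3, 0.6]
finger_gap: 85.3
```

```bash
python3 -c "
from h import *
s=state();print(s['time_s'],s['eef_pos'],s['tcp_rot'],s['qpos']);print(go([540,-352,180],81))"
```

```text
1.7667 [ 518.38119439 -267.87375992  202.24836935] [-3.14127529e+00 -2.86391672e-04  1.42159991e+00] [ 0.30913936  0.76728208  0.23086915  1.49707935 -0.20420326  0.90129835
  0.45543296]
(array([-80. ,  33.9,  22.2]), array([-0.02, -0.02,  0.45]))
```

carry_out([
  [[-40,17,11],[0,0,0]],
  [[-60,25,18],[0,0,0]],
  [[-60,25,18],[0,0,0]],
  [[-60,25,18],[0,0,0]],
  [[-60,25,18],[0,0,0]],
])

```text
time_s: 2.18
eef_pos: [534.2, -328.1, 184.9]
tcp_rot: [-3.141, -0.001, 1.422]
force: [-0.3, 1.0, 0.4]
finger_gap: 85.6
```

Run:
```python
from h import *
t=snap('top','t1.png');s=snap('scene','s1.png')
a=t['image'][140:240,350:490];b=s['image'][90:240,150:310]
o=np.zeros((600,800,3),np.uint8);o[:300,:420]=cv2.resize(a,None,fx=3,fy=3);o[:375,420:800]=cv2.resize(b,None,fx=2.5,fy=2.5)[:,:380]
cv2.imwrite('pics/g1.png',o[:380,:,::-1])
x=state();print(x['time_s'],x['eef_pos'],x['tcp_rot']);print(go([540,-352,67],81))
```

```text
2.2833 [ 534.50677703 -327.77754876  185.48447468] [ 3.14118633e+00 -2.60722379e-04  1.42302658e+00]
(array([-23.2,   9. , 118.5]), array([ 0.02, -0.02,  0.53]))
```

View pics/g1.png

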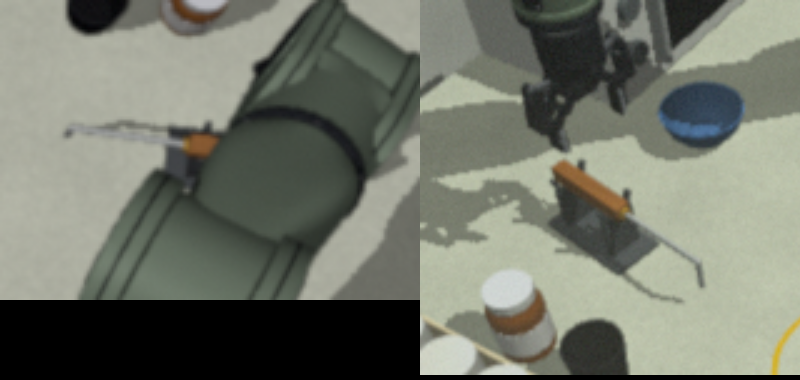

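The gripper hovers above the handle (scene crop handle at (590,190)), aligned across it; the remaining shift is about 23 mm back along the hook, then down.

carry_out([
  [[-23,9,0],[0,0,0.5]],
  [[-23,9,25],[0,0,0.5]],
  [[-23,9,50],[0,0,0.5]],
  [[-23,9,65],[0,0,0.5]],
  [[-23,9,65],[0,0,0.5]],
  [[-23,9,65],[0,0,0.5]],
])

```text
time_s: 2.78
eef_pos: [539.9, -352.3, 120.6]
tcp_rot: [-3.141, -0.0, 1.414]
force: [0.4, -0.2, 1.2]
finger_gap: 85.3
```

Run:
```python
from h import *
s=snap('scene','s2.png')
b=s['image'][100:210,170:290];cv2.imwrite('pics/g2.png',cv2.resize(b,None,fx=5,fy=5,interpolation=cv2.INTER_CUBIC)[:,:,::-1])
x=state();print(x['time_s'],x['eef_pos'],x['tcp_rot'],x['force']);print(go([540,-352,67],81))
```

```text
2.8333 [ 540.23579917 -352.69599019  121.35995051] [3.14042691e+00 6.03482137e-04 1.41379268e+00] [-0.29882951  0.00813701  0.4729877 ]
(array([ 0.7, -0.4, 54.4]), array([0.07, 0.03, 0.  ]))
```

View pics/g2.png

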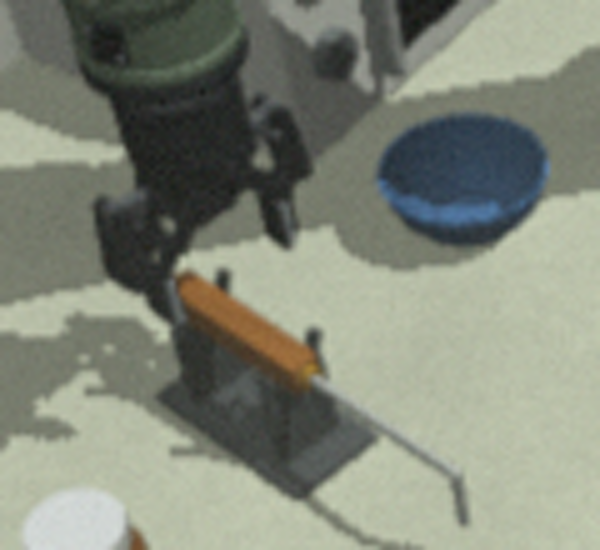

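Run:
```python
from h import *
import pickle
s=pickle.load(open('scene.pkl','rb'));x=state();R=Ro.from_euler('xyz',x['tcp_rot'])
f=lambda p:((proj(s,p)-[170,100]+.5)*5-.5).round()
for y in(-44,44):print(f(x['eef_pos']+R.apply([0,y,-13])))
h=np.array([np.cos(np.radians(81)),np.sin(np.radians(81)),0]);c=np.array([540,-352,88.])
for a,z in((-65,101),(65,101),(-65,88),(200,88),(200,38),(-45,0),(0,101)):print(a,z,f(c*[1,1,0]+h*a+[0,0,z]))
```

```text
[278. 244.]
[174. 317.]
-65 101 [173. 275.]
65 101 [306. 361.]
-65 88 [178. 289.]
200 88 [459. 473.]
200 38 [468. 524.]
-45 0 [225. 392.]
0 101 [239. 317.]
```

Finger tips are seen at (165,315)/(290,240), predicted (174,317)/(278,244). The handle ends agree to about 4 mm. Descend and grip.

carry_out([
  [[2,0,18],[0,0,0]],
  [[2,0,36],[0,0,0]],
  [[2,0,54],[0,0,0]],
  [[2,0,54],[0,0,0]],
  [[2,0,54],[0,0,0]],
])

```text
time_s: 3.25
eef_pos: [540.3, -351.0, 67.2]
tcp_rot: [3.141, 0.0, 1.413]
force: [0.2, -0.5, 0.4]
finger_gap: 85.5
```

carry_out([
  [[0,0,0],[0,0,0]],
  [[0,0,0],[0,0,0]],
  [[0,0,0],[0,0,0]],
  [[0,0,0],[0,0,0]],
  [[0,0,0],[0,0,0]],
  [[0,0,0],[0,0,0]],
  [[0,0,0],[0,0,0]],
  [[0,0,0],[0,0,0]],
  [[0,0,0],[0,0,0]],
  [[0,0,0],[0,0,0]],
], grip=255)

```text
time_s: 4.08
eef_pos: [540.2, -351.1, 66.6]
tcp_rot: [3.141, 0.0, 1.413]
force: [-1.0, 0.1, 6.7]
finger_gap: 23.4
```

Run:
```python
from h import *
x=state();print(x['time_s'],x['eef_pos'],x['tcp_rot'],x['force'],x['wrist_torque'],x['finger_gap'])
```

```text
4.0833 [ 540.18790256 -351.09906252   66.62724966] [3.14093233e+00 3.24633257e-04 1.41301309e+00] [-1.00900132  0.14947388  6.65441326] [ 0.20817312  0.23822643 -0.05900039] 23.380882877925075
```

carry_out([
  [[0,0,-12],[0,0,0]],
  [[0,0,-30],[0,0,0]],
  [[0,0,-50],[0,0,0]],
  [[0,0,-65],[0,0,0]],
  [[0,0,-65],[0,0,0]],
  [[0,0,-65],[0,0,0]],
])

```text
time_s: 4.58
eef_pos: [540.2, -351.1, 132.0]
tcp_rot: [3.141, 0.001, 1.413]
force: [-0.7, 0.1, -1.8]
finger_gap: 23.2
```

Run:
```python
from h import *
t=snap('top','t3.png');s=snap('scene','s3.png')
x=state();print(x['time_s'],x['eef_pos'],x['tcp_rot'],x['force'],x['wrist_torque'],x['finger_gap'])
a=t['image'][140:240,350:490];b=s['image'][60:220,170:300]
o=np.zeros((640,800,3),np.uint8);o[:300,:420]=cv2.resize(a,None,fx=3,fy=3);o[:468,420:800]=cv2.resize(b,(380,468))
cv2.imwrite('pics/g3.png',o[:470,:,::-1])
h=np.array([np.cos(np.radians(81)),np.sin(np.radians(81)),0]);c=np.array([*x['eef_pos'][:2],0])
for c_ in(t,s):print([proj(c_,c+h*200+[0,0,z]).round(1) for z in(153,103)])
print(go([498,60,132],88))
```

```text
4.6833 [ 539.68972742 -350.73100451  130.50774398] [-3.14065362e+00 -3.70950358e-04  1.41305332e+00] [-0.43736761 -0.2834284  -1.22866369] [ 0.01747764  0.02886082 -0.019996  ] 23.324399681008526
[array([374.5, 179.3]), array([372.7, 182. ])]
[array([259.4, 180. ]), array([261.3, 191.1])]
(array([ 399.1, -105.7,   -1.2]), array([-0.05, -0.02, -7.04]))
```

View pics/g3.png

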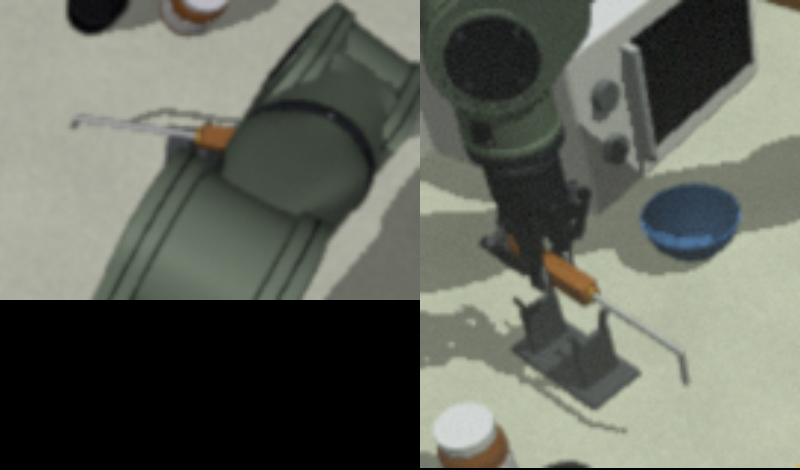

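The hook is lifted level out of the cradle; its tip appears at (261.4,191.3) against predicted (261.3,191.1), so the grip calibration is right. Move to in front of the rack.

carry_out([
  [[40,-11,0],[0,0,-1]],
  [[80,-22,0],[0,0,-2]],
  [[120,-34,0],[0,0,-3]],
  [[160,-45,0],[0,0,-4]],
  [[200,-56,0],[0,0,-5]],
  [[240,-67,0],[0,0,-6]],
  [[280,-78,0],[0,0,-7]],
  [[320,-90,0],[0,0,-7]],
  [[360,-101,0],[0,0,-7]],
  [[398,-112,0],[0,0,-7]],
])

```text
time_s: 5.52
eef_pos: [490.9, 61.8, 130.5]
tcp_rot: [-3.14, 0.0, 1.535]
force: [1.0, -1.1, -1.6]
finger_gap: 23.8
```

carry_out([
  [[0,0,0],[0,0,0]],
  [[0,0,0],[0,0,0]],
])

```text
time_s: 5.68
eef_pos: [491.3, 61.8, 130.4]
tcp_rot: [-3.14, -0.0, 1.539]
force: [0.2, -1.6, -1.4]
finger_gap: 23.3
```

Run:
```python
from h import *
x=state();print(x['time_s'],x['eef_pos'],x['tcp_rot'],x['force'],x['finger_gap'])
t=snap('top','t4.png');s=snap('scene','s4.png')
a=t['image'][110:255,170:330];b=s['image'][110:340,320:520]
o=np.zeros((600,800,3),np.uint8);o[:435,:480]=cv2.resize(a,None,fx=3,fy=3,interpolation=cv2.INTER_CUBIC);o[:368,480:]=cv2.resize(b,(320,368),interpolation=cv2.INTER_CUBIC)
cv2.imwrite('pics/g4.png',o[:440,:,::-1])
yw=x['tcp_rot'][2];h=np.array([np.cos(yw),np.sin(yw),0]);c=x['eef_pos']*[1,1,0]
for c_ in(t,s):print([proj(c_,c+h*200+[0,0,z]).round(1) for z in(x['eef_pos'][2]+21,x['eef_pos'][2]-29)])
print(c+h*200, go([498.5-200*np.cos(np.radians(88)),146,132],88))
```

```text
5.6833 [491.32169511  61.78391218 130.43749663] [-3.14035108e+00 -3.90706566e-05  1.53934834e+00] [ 0.18982376 -1.64715388 -1.35763071] 23.277496088610675
[array([248.9, 203.8]), array([251.5, 205.7])]
[array([398.3, 218.1]), array([395.4, 228.7])]
[497.61025559 261.68502275   0.        ] (array([87.1, -3.4, -1.4]), array([-0.03,  0.05, -0.07]))
```

View pics/g4.png

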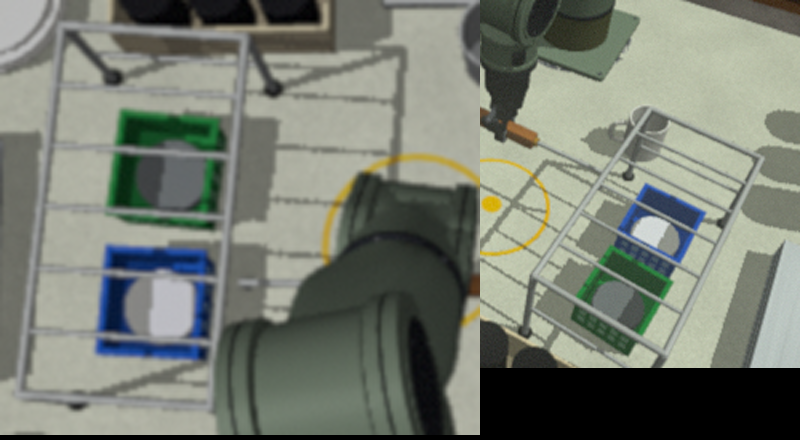

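Hook's rod enters the rack's front (crop (245,283)), pointing at the blue basket just on its upper half; the tip prediction (250,204) matches. The arm stands above the rack's height. Advance and lower.

carry_out([
  [[15,-1,0],[0,0,0]],
  [[32,-1,0],[0,0,0]],
  [[50,-2,0],[0,0,0]],
  [[68,-3,0],[0,0,0]],
  [[86,-3,0],[0,0,0]],
  [[86,-3,0],[0,0,0]],
  [[86,-3,0],[0,0,0]],
])

```text
time_s: 6.37
eef_pos: [492.1, 144.9, 130.7]
tcp_rot: [-3.141, 0.001, 1.535]
force: [0.1, -1.2, -1.3]
finger_gap: 23.4
```

Run:
```python
from h import *
x=state();print(x['time_s'],x['eef_pos'],x['tcp_rot'],x['force'],x['finger_gap'])
s=snap('scene','s5.png')
b=s['image'][160:290,370:500]
cv2.imwrite('pics/g5.png',cv2.resize(b,None,fx=4.5,fy=4.5,interpolation=cv2.INTER_CUBIC)[:,:,::-1])
yw=x['tcp_rot'][2];h=np.array([np.cos(yw),np.sin(yw),0]);c=x['eef_pos']*[1,1,0]
print(c+h*200,[((proj(s,c+h*200+[0,0,z])-[370,160])*4.5).round() for z in(x['eef_pos'][2]+21,x['eef_pos'][2]-29)])
```

```text
6.3667 [492.13010373 144.89154532 130.73673687] [-3.14130409e+00  6.50572702e-04  1.53461439e+00] [ 0.0824735  -1.22378707 -1.31370014] 23.430277413383056
[499.36491159 344.76064637   0.        ] [array([256., 318.]), array([238., 365.])]
```

View pics/g5.png

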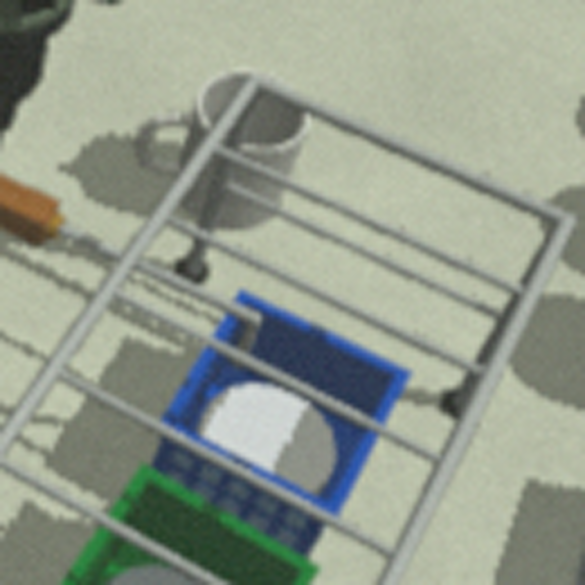

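The prong (bend (256,318), tip about (240,365)) hangs over the basket just behind the front rim (edge (240,295)–(165,415)). Lower it.

carry_out([
  [[0,0,12],[0,0,0]],
  [[0,0,26],[0,0,0]],
  [[0,0,40],[0,0,0]],
  [[0,0,55],[0,0,0]],
  [[0,0,55],[0,0,0]],
  [[0,0,55],[0,0,0]],
  [[0,0,55],[0,0,0]],
])

```text
time_s: 7.0
eef_pos: [492.3, 144.9, 76.7]
tcp_rot: [3.141, 0.0, 1.534]
force: [-0.9, 0.7, -2.1]
finger_gap: 23.6
```

Run:
```python
from h import *
x=state();print(x['time_s'],x['eef_pos'],x['tcp_rot'],x['force'],x['wrist_torque'])
t=snap('top','t6.png')
```

```text
7.0 [492.3480803  144.92855629  76.72279034] [3.14104726e+00 1.89147057e-04 1.53405772e+00] [-0.94733801  0.72316746 -2.10258521] [-0.05206496 -0.00403042  0.02825831]
```

carry_out([
  [[-8,0,0],[0,0,0]],
  [[-14,0,0],[0,0,0]],
  [[-20,0,0],[0,0,0]],
  [[-26,0,0],[0,0,0]],
  [[-34,2,0],[0,0,0]],
  [[-42,4,0],[0,0,0]],
  [[-50,6,0],[0,0,0]],
  [[-60,9,0],[0,0,0]],
  [[-70,12,0],[0,0,0]],
  [[-80,15,0],[0,0,0]],
])

```text
time_s: 7.88
eef_pos: [504.4, 64.0, 76.0]
tcp_rot: [-3.142, 0.0, 1.535]
force: [-0.6, 2.5, -1.0]
finger_gap: 23.1
```

```bash
cat >> h.py <<'E'
def blue(c,zz=75):
    hs=cv2.cvtColor(c['image'],cv2.COLOR_RGB2HSV);m=cv2.inRange(hs,(108,130,40),(130,255,255))
    n,l,st,ce=cv2.connectedComponentsWithStats(cv2.dilate(m,np.ones((5,5))))
    # drop the bowl (x<400 and y<-250)
    out=[]
    for i in range(1,n):
        p=cv2.findNonZero(((l==i)&(m>0)).astype(np.uint8))
        if p is None or len(p)<60: continue
        w=np.array([ray(c,*q,zz)[:2] for q in p[:,0].astype(float)],np.float32)
        r=cv2.minAreaRect(w); out.append((len(p),np.round(r[0],1),np.round(r[1],1),round(r[2],1),cv2.boxPoints(r).round()))
    return out
E
python3 - <<'E'
from h import *
np.set_printoptions(suppress=True)
x=state();print(x['time_s'],x['eef_pos'],x['tcp_rot'],x['force'],x['wrist_torque'])
t=snap('top','t7.png');s=snap('scene','s7.png')
for c in(t,s):
    for b in blue(c):print(b)
a=t['image'][110:255,170:330];b=s['image'][140:300,330:510]
o=np.zeros((600,800,3),np.uint8);o[:363,:400]=cv2.resize(a,(400,363),interpolation=cv2.INTER_CUBIC);o[:356,400:]=cv2.resize(b,(400,356),interpolation=cv2.INTER_CUBIC)
cv2.imwrite('pics/g7.png',o[:364,:,::-1])
E
```

```text
7.8833 [504.36291336  64.02181066  76.0085954 ] [-3.14153398  0.00017754  1.53498135] [-0.57624091  2.46342002 -0.9539107 ] [0.59093024 0.10980761 0.1682232 ]
(504, array([504. , 305.4]), array([118.9, 125.8]), 81.5, array([[433., 256.],
       [557., 237.],
       [575., 355.],
       [451., 374.]], dtype=float32))
(223, array([ 299.6, -345.4]), array([112.5, 115.7]), 48.9, array([[ 219., -350.],
       [ 306., -426.],
       [ 380., -341.],
       [ 293., -265.]], dtype=float32))
(438, array([508.7, 308.4]), array([116.3, 134.8]), 83.3, array([[435., 259.],
       [569., 243.],
       [582., 358.],
       [449., 374.]], dtype=float32))
```

View pics/g7.png

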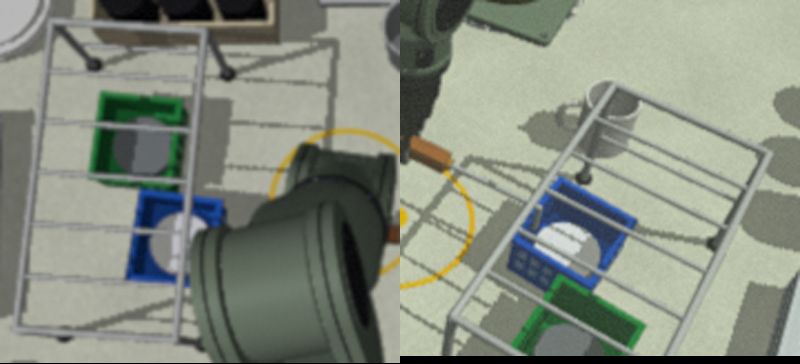

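Basket has moved about 70 mm and turned to about 8.5° (far rim (575,355)–(451,374)). Going +x now would near the green basket's corner (~581,303), so pull straight until clear.

carry_out([
  [[-8,0,0],[0,0,0]],
  [[-16,0,0],[0,0,0]],
  [[-24,0,0],[0,0,0]],
  [[-32,0,0],[0,0,0]],
  [[-40,0,0],[0,0,0]],
  [[-48,0,0],[0,0,0]],
  [[-56,0,0],[0,0,0]],
  [[-64,0,0],[0,0,0]],
  [[-72,0,0],[0,0,0]],
  [[-80,0,0],[0,0,0]],
])

```text
time_s: 8.82
eef_pos: [501.2, -15.6, 76.0]
tcp_rot: [-3.142, 0.0, 1.535]
force: [0.1, 1.5, -2.1]
finger_gap: 23.5
```

Run:
```python
from h import *
np.set_printoptions(suppress=True)
x=state();print(x['time_s'],x['eef_pos'],x['tcp_rot'],x['force'],x['wrist_torque'])
t=snap('top','t8.png');s=snap('scene','s8.png')
for c in(t,s):
    for b in blue(c):print(b)
```

```text
8.8167 [501.19009276 -15.55043728  76.0151192 ] [-3.14151063  0.00012214  1.53523225] [ 0.11819178  1.5092257  -2.07024726] [ 0.39235588 -0.02803355  0.04032686]
(640, array([507.6, 227.3]), array([119.1, 124.9]), 74.9, array([[432., 186.],
       [552., 153.],
       [583., 268.],
       [463., 301.]], dtype=float32))
(259, array([ 297.6, -345.4]), array([112.8, 113.3]), 53.7, array([[ 219., -357.],
       [ 310., -424.],
       [ 377., -333.],
       [ 285., -266.]], dtype=float32))
(456, array([522.9, 232. ]), array([127.8, 152.6]), 75.0, array([[433., 190.],
       [580., 151.],
       [613., 274.],
       [466., 313.]], dtype=float32))
```

Basket now tilted 15° with centre ≈ (508,229). I'll pull a little more, then bring the prong to the +x inside wall and push sideways to line up with the spot.

carry_out([
  [[-8,0,0],[0,0,0]],
  [[-16,0,0],[0,0,0]],
  [[-24,0,0],[0,0,0]],
  [[-30,0,0],[0,0,0]],
  [[-30,0,0],[0,0,0]],
  [[-22,10,0],[0,0,0]],
  [[-14,20,0],[0,0,0]],
  [[-6,30,0],[0,0,0]],
  [[-6,35,0],[0,0,0]],
  [[-6,35,0],[0,0,0]],
])

```text
time_s: 9.75
eef_pos: [536.6, -21.9, 75.9]
tcp_rot: [3.141, 0.0, 1.536]
force: [-0.0, -0.1, -2.6]
finger_gap: 23.0
```

Run:
```python
from h import *
np.set_printoptions(suppress=True)
x=state();print(x['time_s'],x['eef_pos'],x['tcp_rot'],x['force'],x['wrist_torque'])
yw=x['tcp_rot'][2];print('prong',x['eef_pos'][:2]+200*np.array([np.cos(yw),np.sin(yw)]))
t=snap('top','t9.png');s=snap('scene','s9.png')
print(blue(t)[0])
a=t['image'][110:255,170:330];b=s['image'][140:300,310:490]
o=np.zeros((600,800,3),np.uint8);o[:363,:400]=cv2.resize(a,(400,363),interpolation=cv2.INTER_CUBIC);o[:356,400:]=cv2.resize(b,(400,356),interpolation=cv2.INTER_CUBIC)
cv2.imwrite('pics/g9.png',o[:364,:,::-1])
```

```text
9.75 [536.62590457 -21.94084859  75.90729016] [3.14105928 0.00037528 1.53599723] [-0.0286135  -0.07531377 -2.57047764] [-0.08898961  0.01991427 -0.01765376]
prong [543.58431946 177.93806591]
(483, array([509.1, 201. ]), array([109.3, 124.8]), 74.9, array([[435., 165.],
       [555., 132.],
       [584., 238.],
       [463., 270.]], dtype=float32))
```

View pics/g9.png

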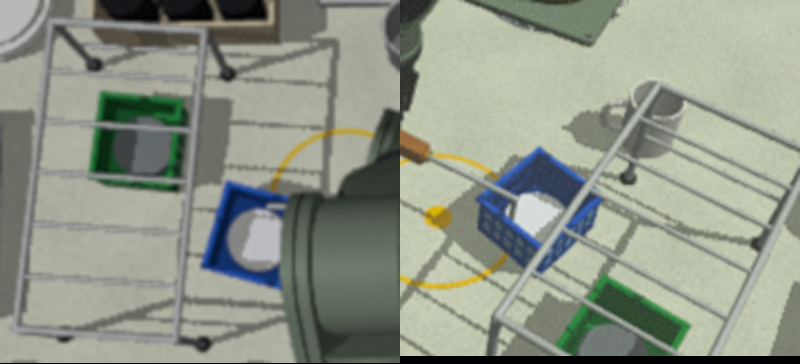

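Centre ≈ (509,199), clear of the green one; prong sits inside near the +x wall (local −11, +39). Push sideways.

carry_out([
  [[-2,7,0],[0,0,0]],
  [[-4,14,0],[0,0,0]],
  [[-5,21,0],[0,0,0]],
  [[-7,28,0],[0,0,0]],
  [[-8,35,0],[0,0,0]],
  [[-10,42,0],[0,0,0]],
  [[-12,49,0],[0,0,0]],
  [[-13,56,0],[0,0,0]],
  [[-15,63,0],[0,0,0]],
  [[-15,63,0],[0,0,0]],
])

```text
time_s: 10.68
eef_pos: [598.5, -40.2, 75.9]
tcp_rot: [-3.141, 0.0, 1.534]
force: [0.4, 0.2, -2.0]
finger_gap: 23.2
```

Run:
```python
from h import *
np.set_printoptions(suppress=True)
x=state();print(x['time_s'],x['eef_pos'],x['tcp_rot'],x['force'],x['wrist_torque'])
yw=x['tcp_rot'][2];print('prong',x['eef_pos'][:2]+200*np.array([np.cos(yw),np.sin(yw)]))
t=snap('top','t10.png');s=snap('scene','s10.png')
print(blue(t)[0]);print(blue(s)[-1])
```

```text
10.6833 [598.50860314 -40.16162705  75.86472028] [-3.1413707   0.00047724  1.53445368] [ 0.4226926   0.2497812  -1.96224423] [-0.02982532 -0.01162599  0.04351581]
prong [605.77553321 159.70630866]
(464, array([554.1, 175.9]), array([112.6, 126.3]), 83.7, array([[485., 127.],
       [611., 113.],
       [623., 225.],
       [498., 239.]], dtype=float32))
(446, array([557.7, 174.5]), array([114. , 128.6]), 85.0, array([[489., 123.],
       [617., 112.],
       [627., 226.],
       [499., 237.]], dtype=float32))
```

Centre ≈ (554,175), tilt 6°. Now go back to mid-front wall and pull it into the circle.

carry_out([
  [[-4,-16,0],[0,0,0]],
  [[-8,-34,0],[0,0,0]],
  [[-12,-50,0],[0,0,0]],
  [[-22,-50,0],[0,0,0]],
  [[-30,-49,0],[0,0,0]],
  [[-38,-49,0],[0,0,0]],
  [[-46,-49,0],[0,0,0]],
  [[-55,-48,0],[0,0,0]],
  [[-64,-48,0],[0,0,0]],
  [[-73,-48,0],[0,0,0]],
])

```text
time_s: 11.62
eef_pos: [547.9, -111.3, 75.9]
tcp_rot: [-3.142, 0.0, 1.535]
force: [0.7, 1.7, -2.6]
finger_gap: 22.7
```

carry_out([
  [[-9,0,0],[0,0,0]],
  [[-18,1,0],[0,0,0]],
  [[-27,1,0],[0,0,0]],
  [[-35,2,0],[0,0,0]],
  [[-42,2,0],[0,0,0]],
  [[-48,2,0],[0,0,0]],
  [[-52,3,0],[0,0,0]],
  [[-52,3,0],[0,0,0]],
  [[-52,3,0],[0,0,0]],
])

```text
time_s: 12.37
eef_pos: [549.0, -162.7, 76.0]
tcp_rot: [3.142, 0.0, 1.535]
force: [0.4, 0.8, -1.5]
finger_gap: 23.1
```

Run:
```python
from h import *
np.set_printoptions(suppress=True)
x=state();print(x['time_s'],x['eef_pos'],x['tcp_rot'],x['force'],x['wrist_torque'])
yw=x['tcp_rot'][2];print('prong',x['eef_pos'][:2]+200*np.array([np.cos(yw),np.sin(yw)]))
t=snap('top','t11.png');s=snap('scene','s11.png')
print(blue(t)[0]);print(blue(s)[-1])
```

```text
12.3667 [ 549.04757168 -162.6863983    76.00283601] [3.14154775 0.00035589 1.53503079] [ 0.41232344  0.7651094  -1.50542495] [-0.05165501  0.02515689 -0.06769336]
prong [556.19915407  37.18569798]
(651, array([555.6,  79.2]), array([115.7, 129.9]), 84.4, array([[485.,  28.],
       [615.,  15.],
       [626., 130.],
       [497., 143.]], dtype=float32))
(536, array([571.2,  87.8]), array([132.1, 151.4]), 84.6, array([[490.,  29.],
       [640.,  15.],
       [653., 146.],
       [502., 161.]], dtype=float32))
```

carry_out([
  [[-6,0,0],[0,0,0]],
  [[-10,0,0],[0,0,0]],
  [[-10,0,0],[0,0,0]],
  [[-2,0,0],[0,0,0]],
  [[8,0,0],[0,0,0]],
  [[12,0,0],[0,0,0]],
  [[12,0,0],[0,0,0]],
])

```text
time_s: 13.05
eef_pos: [549.7, -148.5, 76.0]
tcp_rot: [-3.142, -0.001, 1.537]
force: [-0.1, 0.2, -1.3]
finger_gap: 23.0
```

Run:
```python
from h import *
np.set_printoptions(suppress=True)
x=state();print(x['time_s'],x['eef_pos'],x['tcp_rot'],x['force'],x['wrist_torque'])
t=snap('top','t12.png');s=snap('scene','s12.png')
print(blue(t)[0]);print(blue(s)[-1])
a=t['image'][130:255,230:390];b=s['image'][140:300,230:410]
o=np.zeros((600,800,3),np.uint8);o[:313,:400]=cv2.resize(a,(400,313),interpolation=cv2.INTER_CUBIC);o[:356,400:]=cv2.resize(b,(400,356),interpolation=cv2.INTER_CUBIC)
cv2.imwrite('pics/g12.png',o[:364,:,::-1])
```

```text
13.05 [ 549.72629492 -148.49041906   76.02315502] [-3.14151988 -0.0007224   1.5373895 ] [-0.10273125  0.20694692 -1.27359573] [-0.08508018  0.02419189  0.01465097]
(649, array([555.9,  68.9]), array([115.2, 128.5]), 84.4, array([[486.,  18.],
       [614.,   5.],
       [625., 120.],
       [498., 133.]], dtype=float32))
(541, array([572.4,  77.9]), array([132.2, 154. ]), 84.3, array([[489.,  20.],
       [643.,   5.],
       [656., 136.],
       [502., 151.]], dtype=float32))
```

View pics/g12.png

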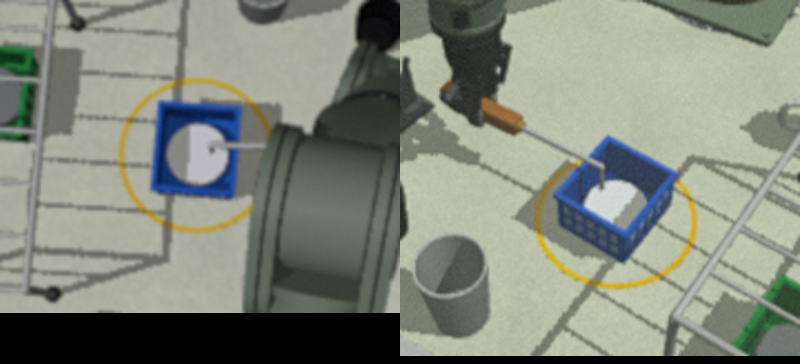

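The basket stands inside the circle (circle spans crop x 120–275, basket 152–240), with the prong free inside. Lift straight up and go back.

carry_out([
  [[0,0,-12],[0,0,0]],
  [[0,0,-28],[0,0,0]],
  [[0,0,-44],[0,0,0]],
  [[0,0,-56],[0,0,0]],
  [[0,0,-56],[0,0,0]],
  [[0,0,-56],[0,0,0]],
])

```text
time_s: 13.65
eef_pos: [549.5, -150.8, 132.0]
tcp_rot: [3.141, 0.0, 1.535]
force: [0.2, 0.4, -1.9]
finger_gap: 23.2
```

Run:
```python
from h import *
x=state();print(x['time_s'],x['eef_pos'],x['tcp_rot'],x['force']);print(go([540.2,-351.1,132],np.degrees(1.413)))
```

```text
13.65 [ 549.50760689 -150.77365082  132.02648589] [3.14100957e+00 3.57747951e-04 1.53494632e+00] [ 0.20689277  0.43658331 -1.93039727]
(array([-2.005e+02, -2.100e+00,  1.000e-01]), array([0.03, 0.02, 6.99]))
```

carry_out([
  [[-20,0,0],[0,0,0]],
  [[-50,0,0],[0,0,1]],
  [[-80,0,0],[0,0,2]],
  [[-110,-1,0],[0,0,3]],
  [[-140,-1,0],[0,0,4]],
  [[-170,-2,0],[0,0,5.5]],
  [[-190,-2,0],[0,0,7]],
  [[-200.5,-2,0],[0,0,7]],
  [[-200.5,-2,0],[0,0,7]],
  [[-200.5,-2,0],[0,0,7]],
])

```text
time_s: 14.48
eef_pos: [540.2, -350.2, 131.0]
tcp_rot: [-3.141, -0.001, 1.414]
force: [0.3, 1.2, -1.3]
finger_gap: 23.5
```

Run:
```python
from h import *
x=state();print(x['time_s'],x['eef_pos'],x['tcp_rot'],x['force']);print(go([540.2,-351.1,67],np.degrees(1.413)))
s=snap('scene','s13.png')
b=s['image'][60:220,170:300]; cv2.imwrite('pics/g13.png',cv2.resize(b,None,fx=3.5,fy=3.5,interpolation=cv2.INTER_CUBIC)[:,:,::-1])
```

```text
14.4833 [ 540.15777405 -350.15963517  131.04981925] [-3.14053812e+00 -9.57730031e-04  1.41359652e+00] [ 0.31333251  1.24010866 -1.30041952]
(array([-1. ,  0.3, 64. ]), array([-0.06, -0.05,  0.03]))
```

carry_out([
  [[-1,0,12],[0,0,0]],
  [[-1,0,26],[0,0,0]],
  [[-1,0,38],[0,0,0]],
  [[-1,0,48],[0,0,0]],
  [[-1,0,54],[0,0,0]],
  [[-1,0,54],[0,0,0]],
])

```text
time_s: 15.03
eef_pos: [539.8, -351.2, 76.5]
tcp_rot: [-3.14, -0.001, 1.413]
force: [0.2, 0.2, -0.7]
finger_gap: 23.6
```

carry_out([
  [[0,0,4],[0,0,0]],
  [[0,0,7],[0,0,0]],
  [[0,0,10],[0,0,0]],
  [[0,0,10],[0,0,0]],
])

```text
time_s: 15.37
eef_pos: [540.1, -351.7, 67.7]
tcp_rot: [-3.141, -0.0, 1.413]
force: [0.1, 0.6, -2.6]
finger_gap: 23.1
```

carry_out([
  [[0,0,1],[0,0,0]],
  [[0,0,1],[0,0,0]],
  [[0,0,1],[0,0,0]],
])

```text
time_s: 15.62
eef_pos: [540.2, -351.9, 67.2]
tcp_rot: [3.141, 0.0, 1.413]
force: [0.8, -0.2, -2.3]
finger_gap: 23.0
```

carry_out([
  [[0,0,0],[0,0,0]],
  [[0,0,0],[0,0,0]],
  [[0,0,0],[0,0,0]],
  [[0,0,0],[0,0,0]],
  [[0,0,0],[0,0,0]],
  [[0,0,0],[0,0,0]],
  [[0,0,0],[0,0,0]],
  [[0,0,0],[0,0,0]],
  [[0,0,0],[0,0,0]],
  [[0,0,0],[0,0,0]],
], grip=0)

```text
time_s: 16.45
eef_pos: [540.2, -351.8, 67.1]
tcp_rot: [3.142, 0.0, 1.413]
force: [-0.8, 0.6, -0.1]
finger_gap: 85.3
```

carry_out([
  [[0,0,-10],[0,0,0]],
  [[0,0,-30],[0,0,0]],
  [[0,0,-60],[0,0,0]],
  [[0,0,-90],[0,0,0]],
  [[0,0,-120],[0,0,0]],
  [[0,0,-120],[0,0,0]],
  [[-60,-90,-160],[0,0,0]],
  [[-60,-90,-160],[0,0,0]],
  [[-60,-90,-160],[0,0,0]],
  [[-60,-90,-160],[0,0,0]],
])

```text
time_s: 17.28
eef_pos: [436.7, -401.0, 230.4]
tcp_rot: [3.141, 0.004, 1.406]
force: [-0.1, -1.0, 1.6]
finger_gap: 85.6
```

Run:
```python
from h import *
import pickle
np.set_printoptions(suppress=True,precision=1)
x=state();print(x['time_s'],x['eef_pos'],x['force'],x['finger_gap'])
t=snap('top','t14.png');s=snap('scene','s14.png')
for b in blue(t):print(b)
for n,c in(('top',t),('scene',s)):
    c0=pickle.load(open(n+'.pkl','rb'))
    for k,cc in(('before',c0),('after',c)):
        hs=cv2.cvtColor(cc['image'],cv2.COLOR_RGB2HSV);m=cv2.inRange(hs,(5,120,60),(18,255,255));z=np.zeros_like(m)
        x0,y0,x1,y1=(400,170,465,210) if n=='top' else (195,145,240,190)
        z[y0:y1,x0:x1]=m[y0:y1,x0:x1];p=cv2.findNonZero(z);print(n,k,len(p),p[:,0].mean(0),cv2.boundingRect(p))
    # difference around the rod/prong
    x0,y0,x1,y1=(365,175,402,198) if n=='top' else (232,180,270,210)
    d=np.abs(c0['image'].astype(int)-c['image'])[y0:y1,x0:x1].max(2);print(n,'rod diff mean/max',d.mean(),d.max())
```

```text
17.2833 [ 436.7 -401.   230.4] [-0.1 -1.   1.6] 85.57256497562902
(661, array([555.9,  68.9]), array([115.2, 128.5]), 84.4, array([[486.,  18.],
       [614.,   5.],
       [625., 120.],
       [498., 133.]], dtype=float32))
top before 291 [430.8 190.2] (411, 185, 40, 12)
top after 295 [430.8 190.5] (411, 185, 40, 12)
top rod diff mean/max 1.9600470035252644 23
scene before 185 [218.2 164.6] (204, 155, 29, 22)
scene after 193 [218.  164.4] (203, 154, 30, 24)
scene rod diff mean/max 4.425438596491228 34
```

The handle and prong images match the start to under a pixel, and the basket hasn't moved. Settle and hand in.

carry_out([
  [[0,0,0],[0,0,0]],
  [[0,0,0],[0,0,0]],
  [[0,0,0],[0,0,0]],
])

```text
time_s: 17.63
eef_pos: [442.5, -396.3, 226.7]
tcp_rot: [-3.141, -0.0, 1.414]
force: [-0.4, 0.3, -0.1]
finger_gap: 85.9
```

```bash
python3 -c "
from bench import close_job
print(close_job())"
```

```text
the job is handed in; nothing more can be done
None
```

The job is handed in, after about 17.6 s of robot time. I took the hook and lowered its prong behind the blue basket's front rim. I pulled the basket clear of the rack, pushed it sideways from inside to line it up with the spot, and pulled it into the circle. Then I laid the hook back in its cradle and let go.

**Basket:** the last top view puts its centre at about (556, 71) mm, with the spot's centre at (559, 72) mm. The corners are about 85 mm from the spot's centre, against a limit of 118 mm. The top-view measurement didn't change after the hook was lifted out.

**Hook:** in both cameras the handle's mean position is back within 0.3 px of where it started. The rod and prong area shows only small differences in brightness.

**Arm:** it is clear, with the gripper open and force readings of about 0.5 N.

**Weaker checks:**
- The scene camera's basket rectangle was up to 16 mm off the top view's. I put that down to the visible side walls and trusted the top view.
- My 12-picture limit ran out before the hook was put back, so those final checks are numbers only.
- I kept the path clear of the other dishes, but did not measure their positions at the end. The green basket and the steel pot looked to be in place in the last picture.

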